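# Screw a cast finial home on a sample gate post

## Task

Pick up the red-tipped finial and set it upright on the threaded spigot of the sample gate post. Pressing lightly, turn it backward (counter-clockwise from above) until it drops into its thread start, then screw it clockwise until it is fully home and let go. Do not force it: keep the push and the turning effort on the thread gentle, and leave the other castings and tools where they are.

Things in the scene. Friction and masses are not known exactly. Their poses are not given: they have to be found in the camera images.
- finial: loose silver cast finial, 85 mm tall, about 0.35 kg, starting upright; origin at the centre of its underside, z up its axis. 0-32 mm up: hollow skirt of 56 mm diameter, bore 48 mm, 28 mm deep, with three round steel pins inside (4.4 mm thick, 120 degrees apart, undersides 1 mm above the rim) reaching in to 17.5 mm from the axis: they are its thread
- finial_grip (a point): point on the finial's axis 53 mm above its underside, in the middle of its smooth round drum (42 mm diameter, 32 to 70 mm up; grip here, at any yaw). A red acorn tip, 34 mm wide, stands above the drum
- post: fixed sample post, its origin on the table under its axis: blue 150 mm square base plate, dark square post, 66 mm square shoulder plate with its top 100 mm up. On it, on the same axis, stands the threaded steel spigot, whose thread starts lie at an unknown angle, unrelated to the post's yaw
- post_shoulder (a point): point on the post's axis at the top of the shoulder plate. Underside of the finial above it: 10.5 to 15 mm while its pins ride on the threads (clockwise it sinks, then jams on a stop; counter-clockwise it climbs to 15, then drops off the thread's end); about 6 mm once dropped into a gap; then clockwise it descends under the thread to about 2 mm, home against the stop
- post_nose (a point): tip of the spigot on the post's axis, 25 mm above the shoulder: core 32 mm in diameter with a tapered nose, 43 mm over its brass-coloured right-hand threads. Three starts, 120 degrees apart; each third, clockwise from above: 16 degree gap (the start), 68 degree thread 3 mm thick falling 4.5 mm, 4 degree upright stop, 32 degree ramp falling 7 mm into the next gap
- thread (a point): point on the axis where the pins first bear, 16 mm above the shoulder. From a gap, turning further back climbs the ramp, over the stop (underside 13 mm up) and onto the next thread, so stop at the drop; clockwise it turns 55 to 80 degrees to the home stop. Over 40 N between finial and post damages the thread; pins work 20 mm off the axis, so twisting on a stop by 0.2 N m adds 10 N
- ballcap: bystander: silver ball of 54 mm diameter on a 60 mm square foot, 75 mm tall; origin under its centre
- collar: bystander: silver ring, 64 mm diameter, 20 mm high; origin under its centre
- spearhead: bystander: steel spearhead on a 34 mm square block, standing 93 mm tall; origin under its centre
- rosette: bystander: flat round rosette, 80 mm diameter, 18 mm high; origin under its centre
- bush: bystander: dark square bush, 40 x 40 x 70 mm, standing; origin under its centre
- wrench: bystander: wrench lying on the table
Mind the look-alikes: they are no part of the job. Leave any pink, turquoise or yellow look-alike of the finial alone.

How it is judged:
On the way:
1. the finial has dropped into the thread start: upright, on the post's axis, its underside less than 7.5 mm above the shoulder (horizontal distance between finial and post_shoulder below 0.004 m and z of finial in the frame of post_shoulder below 0.0075 m and angle between finial's own z axis and vertical below 0.1 rad), for 0.1 s.
At the end, for the whole second after the job is handed in: the finial is screwed home: on the post's axis within 3 mm, upright within 0.06 rad, its underside less than 3.2 mm above the shoulder, at rest and let go (horizontal distance between finial and post_shoulder below 0.003 m and z of finial in the frame of post_shoulder below 0.0032 m and angle between finial's own z axis and vertical below 0.06 rad and linear speed of finial below 0.02 m/s); the robot touches nothing.
It fails at once if more than 40 N between the finial and the post (contact force between finial and post above 40 N).
It fails at once if a bystander is moved by more than 30 mm (distance of any of ballcap, collar, spearhead, rosette, bush, wrench from where it was at the start of the episode above 0.03 m).
It also fails if it takes over 72 s, if anything falls off the work surface, if the arm or the gripper's body presses on something with over 40 N, if the wrist force passes 120 N, or if a joint passes its speed limit or range.

## Robot

A 7-joint arm with a two-finger parallel gripper is mounted at the origin on the work surface. World frame = base frame: x ahead of the robot, y to its left, z up, the work surface at z = 0. Lengths are in m, angles in rad, forces in N, time in s.
With the tool pointing down it reaches from about 0.4 to 0.85 m from the base axis. Payload 4.5 kg.
Tool frame: the origin (TCP) lies at the centre of the arm's flange, where the gripper is bolted on; the fingertips stand nose_length ahead of it and the grasp point (between the pads) lies 147 mm ahead of it (nose_length is the distance from the TCP to the fingertips, in m); z points along the fingers, y is the line along which they close (so a half turn about z gives the same grasp; the last joint's range is limited). The gripper opens to 88 mm and grips with 3 to 60 N. Pads are 18 mm wide; open, the fingers measure 123 mm over their backs; the gripper's body (75 mm by 187 mm) begins 45 mm behind the grasp point.
Start: joints at [-1.239, 0.689, -0.195, 1.565, 0.157, 0.902, -0.215], TCP at [0.183, 0.598, 0.405] pointing down, gripper open.
Joint ranges: [-3.01, 3.01], [-0.46, 2.08], [-1.47, 1.51], [0.13, 2.56], [-1, 4.14], [0.04, 2.09], [-2.66, 2.66]. Speed limits (rad/s): [2.57, 2.57, 3.14, 3.14, 3.14, 3.14, 3.14].

## Interface

Orientations are given as a unit quaternion [x, y, z, w].
In Python, from plant import * gives the robot as it stands.
- The arm moves only by the tool play_rows, never from a script. Its argument "rows" is a list that holds one entry, the list of rows, each a list of 6 numbers: the shift along the tool's x, y, z normalised to -1 to 1, where 1 is 0.5 m, then the turn, a rotation vector about the tool's x, y, z normalised to -1 to 1, where 1 is 0.5 rad. A call has 1 to 20 rows; each row is the pose to reach, as a shift and turn from the pose commanded when the call began, along the tool's axes at that moment; what a row does not reach only later rows make up. A row lasts 1/12 s, in which the tool goes at most 41.7 mm and 7.16 degrees, less where a joint would pass 70% of its speed; a pose out of reach is approached as far as the arm can. A call with a number of a shift or a turn outside -1 to 1 is refused whole. A call with a gripper value outside its range is refused whole. "claw" is the closure, from 0 (fully open) to 1 (shut), set as the call begins (left out, the last holds). The fingers move at their own pace and stop on an object; "squeeze" is the grip in N (left out, the last holds). Time passes only in rows, so rows that repeat a pose let the fingers close. It gives the time, the measured TCP pose, the force, the opening and the grip force at its end, in the units of the state.
- get_state(): the state, without advancing time (a new reading comes with each control period).
- snapshot(name): name is "scene" or "side" or "wrist"; returns a dict with "pixels" (384x512x3 uint8, blue, green, red), "camera_matrix" (3x3 intrinsics, pixels), "world_to_cam" (4x4, takes a point from world to camera coordinates); the wrist camera has in their place "mount" (4x4, takes a point from camera to tool coordinates, whose origin is the TCP and whose axes are the flange's). Camera axes: x right, y down, z forward; pixel columns grow to the right and rows downward; lengths in m; the calibration is good to about 2 mm. A picture is of the moment at which its call begins: read the wrist's pose just before it. There is no depth.
- finish_job(): hands the job in; it is judged then, once.
The state is a dict: "clock": time; "q": joint angles; "qd": joint speeds; "joint_torque": joint torques, N m; "tool_pos": TCP position; "eef_rot": TCP orientation; "contact_force": force on the tool from outside, world axes, zero at the start; "moment": the same for the moment, N m; "opening": opening from 0.0 (shut) to 1.0 (fully open); "finger_force": force on a finger pad.
Only numpy, scipy, OpenCV 4.12 (cv2) and the standard library are available. Lean on these libraries where they do the work, as an engineer would, in place of code of your own. Each camera call takes 0.05 s, during which the arm holds its last target. There are 200 camera calls.

## Working session

There is one attempt and no reset: what is moved stays moved. The work goes in short steps, Python scripts to look and compute and a tool call to move; the robot and the scene stay as the last step left them, time stands still between calls to the robot, and variables do not carry over. Pictures are saved under pics/ and viewed, at most 10 in all, crops included, and the job is handed in when it is done.

Besides the shell and the picture viewer there is one more tool, called after ">>>" by a JSON object that holds its "fn" and its "kwargs". play_rows: Moves the arm, as the interface text tells. Its arguments: {"type":"object","properties":{"rows":{"type":"array"},"claw":{"type":"number"},"squeeze":{"type":"number"}},"required":["rows"]}

```bash
mkdir -p pics && python3 - <<'E'
from plant import *
import cv2, numpy as np
s=get_state(); print(s)
a=snapshot("scene"); b=snapshot("side")
np.savez('s0.npz',a=a['pixels'],Ka=a['camera_matrix'],Ta=a['world_to_cam'],b=b['pixels'],Kb=b['camera_matrix'],Tb=b['world_to_cam'])
cv2.imwrite('pics/scene0.png',a['pixels']); cv2.imwrite('pics/side0.png',b['pixels'])
for d in(a,b): 
    T=np.array(d['world_to_cam']); print(-T[:3,:3].T@T[:3,3],T[:3,:3].tolist())
E
```

```text
{'clock': 0.0, 'q': array([-1.23919202,  0.68996982, -0.19449539,  1.56631791,  0.15729715,
        0.90250191, -0.21508228]), 'qd': array([-1.12399919e-03, -4.42208004e-05, -2.23889758e-03, -5.56073804e-04,
        1.74482670e-03, -4.14183977e-05, -5.34470536e-04]), 'joint_torque': array([-1.20778270e-03, -5.27558041e+01, -1.26741372e+00, -1.53429759e+01,
       -5.26600331e-02,  6.66684355e-03,  1.85396375e-04]), 'tool_pos': array([0.18332845, 0.59717219, 0.40392509]), 'eef_rot': array([ 1.48311525e-01,  9.88940279e-01, -9.01312956e-04, -6.35657929e-05]), 'contact_force': array([ 0.14221732,  0.03294075, -0.14592175]), 'moment': array([-0.01875573, -0.0036843 , -0.01091198]), 'finger_force': 0.0, 'opening': 0.9963227050983696}
[1.23334753 0.42118274 1.17664253] [[-0.4789070280012379, 0.877658851090135, -0.01905254928258936], [0.691977482711432, 0.36405427645635785, -0.6234032781548291], [-0.540199242827469, -0.31173614627916, -0.7816683140256147]]
[-0.0065542  -0.68953357  0.64140554] [[0.798855916578836, -0.601506753888125, -0.004341609604492495], [-0.3247709084193922, -0.42522768268184996, -0.8448107923822152], [0.5063132247842537, 0.6762921283794409, -0.5350475450841499]]
```

View pics/scene0.png

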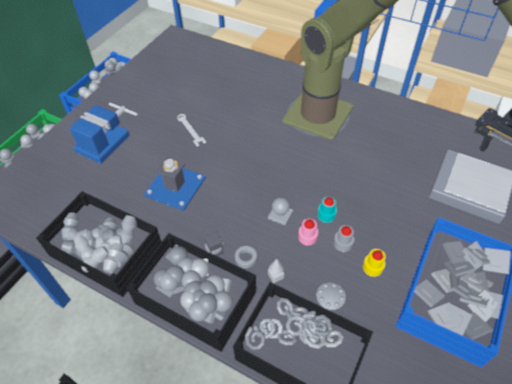

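View pics/side0.png

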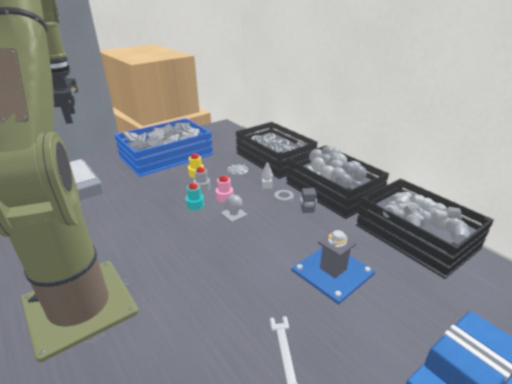

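The scene view shows the silver finial with its red tip at about (345,236), with look-alikes in pink (308,232), turquoise (327,210) and yellow (375,262). The post is at (172,178). In the side view the finial is at (201,177) and the spigot at (337,240).

```bash
cat > h.py <<'E'
import numpy as np, cv2
from scipy.spatial.transform import Rotation as R
def ray(K,T,uv):
    d=T[:3,:3].T@np.linalg.inv(K)@np.array([uv[0],uv[1],1.]); return -T[:3,:3].T@T[:3,3], d/np.linalg.norm(d)
def onz(K,T,uv,z):
    o,d=ray(K,T,uv); return o+d*(z-o[2])/d[2]
def tri(r1,r2):
    A=np.c_[r1[1],-r2[1]]; t=np.linalg.lstsq(A,r2[0]-r1[0],rcond=None)[0]
    p,q=r1[0]+t[0]*r1[1],r2[0]+t[1]*r2[1]; return (p+q)/2,np.linalg.norm(p-q)
def blobs(m,amin=8):
    n,l,s,c=cv2.connectedComponentsWithStats(m.astype(np.uint8)); return [(int(s[i,4]),c[i].round(2).tolist(),s[i,:4].tolist()) for i in range(1,n) if s[i,4]>=amin]
def proj(K,T,p):
    c=K@(T[:3,:3]@p+T[:3,3]); return c[:2]/c[2]
E
python3 - <<'E'
from h import *
d=np.load('s0.npz')
for k in 'ab':
    im=d[k]; h=cv2.cvtColor(im,cv2.COLOR_BGR2HSV)
    red=((h[...,0]<6)|(h[...,0]>174))&(h[...,1]>170)&(h[...,2]>110)
    print(k,'red',blobs(red,6))
    bl=(h[...,0]>100)&(h[...,0]<125)&(h[...,1]>150)&(h[...,2]>60)
    print('blue',blobs(bl,200))
    x=(130,140,90,80) if k=='a' else (280,220,110,90)
    c=im[x[1]:x[1]+x[3],x[0]:x[0]+x[2]]
    cv2.imwrite(f'pics/c{k}.png',cv2.resize(c,None,fx=4.2,fy=4.2,interpolation=cv2.INTER_CUBIC))
a=cv2.imread('pics/ca.png');b=cv2.imread('pics/cb.png')
w=np.zeros((400,800,3),np.uint8);a=a[:400];w[:a.shape[0],:a.shape[1]]=a;b=b[:380,:420];w[:b.shape[0],380:380+b.shape[1]]=b
cv2.imwrite('pics/post0.png',w)
E
```

```text
a red [(46, [328.63, 201.11], [325, 198, 8, 7]), (55, [309.15, 223.95], [305, 220, 9, 8]), (58, [345.88, 230.57], [342, 227, 9, 8]), (62, [377.1, 254.95], [373, 251, 9, 9])]
blue [(1286, [98.2, 12.61], [73, 0, 64, 39]), (461, [417.82, 44.84], [401, 0, 34, 96]), (247, [360.0, 55.09], [353, 28, 15, 53]), (533, [75.88, 90.32], [59, 61, 46, 52]), (1774, [97.77, 135.68], [70, 106, 59, 57]), (1010, [175.64, 189.96], [145, 169, 60, 41]), (3944, [455.83, 304.3], [396, 218, 116, 149]), (1008, [39.51, 274.2], [2, 239, 67, 68])]
b red [(6, [224.17, 178.17], [223, 177, 3, 3])]
blue [(1878, [162.62, 153.33], [115, 123, 97, 53]), (1503, [333.35, 276.64], [293, 250, 81, 53]), (1127, [487.46, 334.64], [457, 313, 55, 49]), (2541, [453.7, 367.07], [408, 337, 96, 47])]
```

View pics/post0.png

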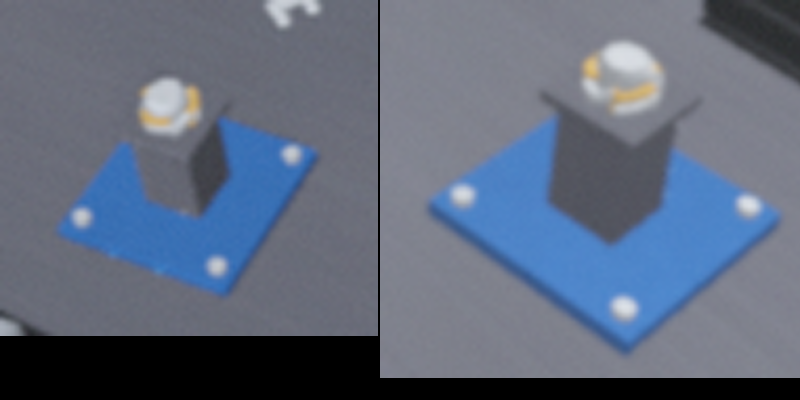

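The crop shows the post: the nose centre is near scene (170.0,162) and side (338.3,234), with bolts at three visible plate corners in each view.

```bash
python3 - <<'E'
from h import *
d=np.load('s0.npz')
h=cv2.cvtColor(d['b'],cv2.COLOR_BGR2HSV)
print([b for b in blobs(((h[...,0]<10)|(h[...,0]>170))&(h[...,1]>120)&(h[...,2]>70),6) if 180<b[1][0]<240 and b[1][1]>140])
Ka,Ta,Kb,Tb=d['Ka'],d['Ta'],d['Kb'],d['Tb']
print('fin scene z.078',onz(Ka,Ta,(345.9,230.8),.078))
for p in[(328.6,201.1),(309.2,224),(377.1,255)]: print('look',onz(Ka,Ta,p,.078))
f=lambda x,y:(x/4.2+130,y/4.2+140); g=lambda x,y:((x-380)/4.2+280,y/4.2+220)
print('tip',tri(ray(Ka,Ta,f(168,92)),ray(Kb,Tb,g(626,57))))
A=[onz(Ka,Ta,f(*p),.014) for p in[(82,217),(291,155),(217,266)]]
B=[onz(Kb,Tb,g(*p),.014) for p in[(462,196),(749,206),(624,307)]]
print(np.round(A,4),np.round(B,4)); print((A[0]+A[1])/2,(B[0]+B[1])/2)
E
```

```text
[(23, [194.65, 155.65], [192, 154, 7, 4]), (29, [200.31, 169.34], [197, 167, 8, 5]), (43, [223.44, 178.44], [220, 176, 8, 6]), (34, [192.76, 185.62], [190, 183, 7, 6])]
fin scene z.078 [0.49211113 0.29461841 0.078     ]
look [0.41730154 0.21026782 0.078     ]
look [0.51963294 0.19289816 0.078     ]
look [0.52600602 0.39862655 0.078     ]
tip (array([ 0.54117186, -0.27400736,  0.12480064]), np.float64(0.003277373304014931))
[[ 0.6049 -0.33    0.014 ]
 [ 0.4768 -0.2203  0.014 ]
 [ 0.5952 -0.2105  0.014 ]] [[ 0.4789 -0.2189  0.014 ]
 [ 0.6096 -0.329   0.014 ]
 [ 0.4901 -0.3381  0.014 ]]
[ 0.54086366 -0.27515359  0.014     ] [ 0.54427006 -0.27396951  0.014     ]
```

>>> {"fn": "play_rows", "kwargs": {"rows": [[[-0.05, -0.026, 0.014, 0, 0, 0], [-0.12, -0.062, 0.033, 0, 0, 0], [-0.2, -0.103, 0.054, 0, 0, 0], [-0.28, -0.145, 0.076, 0, 0, 0], [-0.36, -0.187, 0.098, 0, 0, 0], [-0.44, -0.228, 0.12, 0, 0, 0], [-0.52, -0.27, 0.141, 0, 0, 0], [-0.6, -0.311, 0.163, 0, 0, 0], [-0.67, -0.347, 0.182, 0, 0, 0], [-0.72, -0.373, 0.196, 0, 0, 0], [-0.75, -0.389, 0.204, 0, 0, 0], [-0.766, -0.397, 0.208, 0, 0, 0], [-0.766, -0.397, 0.208, 0, 0, 0], [-0.766, -0.397, 0.208, 0, 0, 0]]], "claw": 0}}

```text
clock: 1.27
tool_pos: [0.4908, 0.2959, 0.3005]
eef_rot: [0.148, 0.989, 0.0, -0.001]
contact_force: [-0.9, 0.4, 0.4]
opening: 0.999
finger_force: 0.0
```

```bash
python3 - <<'E'
from plant import *
from h import *
s=get_state(); w=snapshot("wrist"); print({k:s[k] for k in('clock','q','tool_pos','eef_rot','contact_force','moment')})
cv2.imwrite('pics/w1.png',w['pixels']); np.savez('w1.npz',p=w['pixels'],K=w['camera_matrix'],M=w['mount'],t=s['tool_pos'],r=s['eef_rot'])
print(w['mount'],w['camera_matrix'])
im=w['pixels'];h=cv2.cvtColor(im,cv2.COLOR_BGR2HSV)
W=np.eye(4);W[:3,:3]=R.from_quat(s['eef_rot']).as_matrix();W[:3,3]=s['tool_pos']
T=np.linalg.inv(W@np.array(w['mount'])); K=np.array(w['camera_matrix'])
for b in blobs(((h[...,0]<6)|(h[...,0]>174))&(h[...,1]>150)&(h[...,2]>90),100): print(b,onz(K,T,b[1],.078))
print('expect',proj(K,T,np.array([.492,.295,.078])))
E
```

```text
{'clock': 1.2667, 'q': array([-0.48795345,  0.76959176, -0.23020784,  1.81569381,  0.28733392,
        0.58916524,  0.37706911]), 'tool_pos': array([0.4908205 , 0.29585028, 0.30053413]), 'eef_rot': array([ 1.48473839e-01,  9.88916103e-01,  3.42783297e-04, -5.86047150e-04]), 'contact_force': array([-0.86061011,  0.41547616,  0.41151362]), 'moment': array([-0.00276165,  0.03386181, -0.02946813])}
[[-2.16012755e-04 -9.59990014e-01 -2.80034153e-01  7.10003226e-02]
 [ 9.99999217e-01 -5.52649003e-04  1.12316635e-03 -2.16417347e-04]
 [-1.23298908e-03 -2.80033691e-01  9.59989381e-01  1.91394410e-02]
 [ 0.00000000e+00  0.00000000e+00  0.00000000e+00  1.00000000e+00]] [[269.96182437   0.         252.49399836]
 [  0.         269.96182437 193.70542835]
 [  0.           0.           1.        ]]
(1374, [115.37, 146.85], [94, 126, 44, 42]) [0.4144908  0.21235221 0.078     ]
(1107, [248.99, 202.71], [230, 185, 39, 37]) [0.48572681 0.29464812 0.078     ]
(1132, [384.33, 205.81], [365, 188, 40, 36]) [0.51991768 0.39682319 0.078     ]
expect [251.7461781  209.72588269]
```

View pics/w1.png

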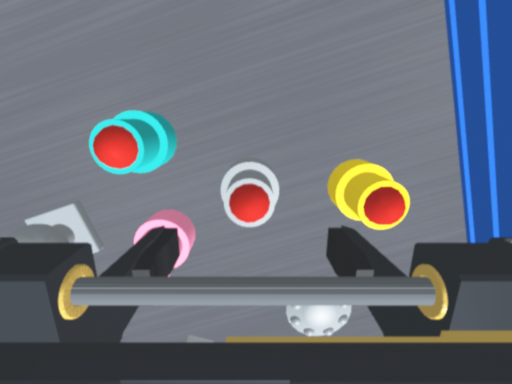

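The wrist view shows the finial centred between the fingers, with its red tip at (249,203). Its skirt is seen above it at (250,190).

```bash
python3 - <<'E'
from h import *
d=np.load('s0.npz');w=np.load('w1.npz')
W=np.eye(4);W[:3,:3]=R.from_quat(w['r']).as_matrix();W[:3,3]=w['t']
T=np.linalg.inv(W@w['M']);K=w['K']
ra=ray(d['Ka'],d['Ta'],(345.9,230.8));rb=ray(d['Kb'],d['Tb'],(200.3,169.3));rw=ray(K,T,(249,202.7))
print(tri(ra,rw),tri(rb,rw),tri(ra,rb))
# silver finial blob in the wrist picture (incl. red): low saturation, bright, around 250,195
im=w['p'];h=cv2.cvtColor(im,cv2.COLOR_BGR2HSV);print(h[170,250],h[215,230],h[150,250],h[195,225])
m=((h[...,2]>150)|(h[...,1]>150)).astype(np.uint8)
m[:, :200]=0;m[:,300:]=0;m[:150]=0;m[235:]=0
for b in blobs(m,200):print(b)
c=max(cv2.findContours(m,0,1)[0],key=cv2.contourArea);cx,cy,cw,ch=cv2.boundingRect(c)
print(cx,cy,cw,ch)
# skirt circle top z=.032 r=.028: predicted row/col extents at candidate xy
a=np.linspace(0,2*np.pi,73)
for x in(.485,.488,.491):
    for z,r in((.032,.028),(.07,.021),(0,.028)):
        P=np.array([proj(K,T,np.array([x+r*np.cos(t),.295+r*np.sin(t),z])) for t in a]);print(x,z,P.min(0).round(1),P.max(0).round(1))
E
```

```text
(array([0.48773016, 0.29391516, 0.07150224]), np.float64(8.999241439943893e-05)) (array([0.48676617, 0.29430878, 0.07579385]), np.float64(0.0007234000897230633)) (array([0.48864296, 0.29488308, 0.07461626]), np.float64(0.002429721545001314))
[ 99  24 139] [101  16 228] [112  29 134] [100  17 225]
(2877, [249.25, 195.35], [220, 161, 60, 67])
220 161 60 67
0.485 0.032 [220.3 157.7] [278.9 214.4]
0.485 0.07 [223.6 173.6] [274.8 222.6]
0.485 0 [223.7 153.1] [276.1 204.2]
0.488 0.032 [221.3 160.8] [279.8 217.2]
0.488 0.07 [224.8 177.2] [275.8 225.7]
0.488 0 [224.6 155.8] [276.8 206.6]
0.491 0.032 [222.3 163.9] [280.6 219.9]
0.491 0.07 [226.  180.6] [276.8 228.9]
0.491 0 [225.5 158.6] [277.6 209.1]
```

>>> {"fn": "play_rows", "kwargs": {"rows": [[[0, 0, 0, 0, 0, 0.2], [0, 0, 0, 0, 0, 0.4], [0, 0, 0, 0, 0, 0.6], [0, 0, 0, 0, 0, 0.8], [0, 0, 0, 0, 0, 1.0], [0, 0, 0, 0, 0, 1.0]]]}}

```text
clock: 1.82
tool_pos: [0.4894, 0.2981, 0.3013]
eef_rot: [0.387, 0.922, 0.001, -0.0]
contact_force: [-0.5, 0.8, -0.6]
opening: 0.999
finger_force: 0.0
```

>>> {"fn": "play_rows", "kwargs": {"rows": [[[0, 0, 0, 0, 0, 0.2], [0, 0, 0, 0, 0, 0.4], [0, 0, 0, 0, 0, 0.6], [0, 0, 0, 0, 0, 0.8], [0, 0, 0, 0, 0, 1.0], [0, 0, 0, 0, 0, 1.0], [0, 0, 0, 0, 0, 1.0]]]}}

```text
clock: 2.4
tool_pos: [0.4903, 0.2968, 0.3009]
eef_rot: [0.601, 0.799, 0.0, -0.0]
contact_force: [-0.3, -0.0, -0.2]
opening: 1.0
finger_force: 0.0
```

```bash
cat >> h.py <<'E'
def pre():
    from plant import get_state
    s=get_state(); M=R.from_quat(s['eef_rot']).as_matrix()
    print('t %.2f'%s['clock'],'pos',s['tool_pos'].round(4),'q7 %.3f'%s['q'][6],'F',s['contact_force'].round(2),'M',s['moment'].round(3),'open %.3f'%s['opening'],'yaw(y) %.1f'%np.degrees(np.arctan2(M[1,1],M[0,1])),'tilt %.2f'%np.degrees(np.arccos(-M[2,2])))
    return s,M
E
python3 - <<'E'
from h import *
s,M=pre()
print(s['q'])
t=np.array([.4885,.2945,.201]); print((M.T@(t-s['tool_pos'])/.5).round(4))
E
```

```text
t 2.40 pos [0.4903 0.2968 0.3009] q7 -0.292 F [-0.3 -0.  -0.2] M [-0.05   0.036 -0.038] open 1.000 yaw(y) 16.1 tilt 0.04
[-0.6481955   0.76456291  0.04049217  1.82437739 -0.05474745  0.55355603
 -0.29224402]
[-0.0036 -0.0047  0.1998]
```

>>> {"fn": "play_rows", "kwargs": {"rows": [[[-0.0036, -0.0047, 0.04, 0, 0, 0], [-0.0036, -0.0047, 0.08, 0, 0, 0], [-0.0036, -0.0047, 0.12, 0, 0, 0], [-0.0036, -0.0047, 0.15, 0, 0, 0], [-0.0036, -0.0047, 0.18, 0, 0, 0], [-0.0036, -0.0047, 0.195, 0, 0, 0], [-0.0036, -0.0047, 0.2, 0, 0, 0], [-0.0036, -0.0047, 0.2, 0, 0, 0], [-0.0036, -0.0047, 0.2, 0, 0, 0]]]}}

```text
clock: 3.15
tool_pos: [0.4897, 0.2933, 0.2013]
eef_rot: [0.604, 0.797, 0.001, 0.0]
contact_force: [-0.7, 0.1, 0.3]
opening: 0.999
finger_force: 0.0
```

>>> {"fn": "play_rows", "kwargs": {"rows": [[[0, 0, 0, 0, 0, 0], [0, 0, 0, 0, 0, 0], [0, 0, 0, 0, 0, 0], [0, 0, 0, 0, 0, 0], [0, 0, 0, 0, 0, 0], [0, 0, 0, 0, 0, 0], [0, 0, 0, 0, 0, 0], [0, 0, 0, 0, 0, 0]]], "claw": 1, "squeeze": 30}}

```text
clock: 3.82
tool_pos: [0.4888, 0.2928, 0.2007]
eef_rot: [0.604, 0.797, -0.001, -0.001]
contact_force: [-2.3, -0.4, 3.3]
opening: 0.468
finger_force: 30.0
```

```bash
python3 - <<'E'
from h import *
s,M=pre()
E
```

```text
t 3.82 pos [0.4888 0.2928 0.2007] q7 -0.291 F [-2.33 -0.37  3.34] M [-0.234  0.594 -0.018] open 0.468 yaw(y) 15.7 tilt 0.12
```

>>> {"fn": "play_rows", "kwargs": {"rows": [[[0, 0, -0.02, 0, 0, 0], [0, 0, -0.06, 0, 0, 0], [0, 0, -0.12, 0, 0, 0], [0, 0, -0.18, 0, 0, 0], [0, 0, -0.24, 0, 0, 0], [0, 0, -0.29, 0, 0, 0], [0, 0, -0.31, 0, 0, 0], [0, 0, -0.32, 0, 0, 0], [0, 0, -0.32, 0, 0, 0], [0, 0, -0.32, 0, 0, 0]]]}}

```text
clock: 4.65
tool_pos: [0.489, 0.2928, 0.3595]
eef_rot: [0.604, 0.797, -0.001, -0.0]
contact_force: [1.0, 0.2, -3.4]
opening: 0.467
finger_force: 30.0
```

```bash
python3 - <<'E'
from h import *
from plant import *
s,M=pre(); w=snapshot('wrist'); np.savez('w2.npz',p=w['pixels'],K=w['camera_matrix'],M=w['mount'],t=s['tool_pos'],r=s['eef_rot'])
cv2.imwrite('pics/w2.png',cv2.resize(w['pixels'][150:310,150:350],None,fx=3.5,fy=3.5,interpolation=cv2.INTER_CUBIC))
K=np.array(w['camera_matrix']);T=np.linalg.inv(np.array(w['mount']));a=np.linspace(0,2*np.pi,73)
for x in(-.003,0,.003):
  for z,r in((.168,.028),(.2,.028)):
    P=np.array([proj(K,T,np.array([x+r*np.cos(t),r*np.sin(t),z])) for t in a]);print(x,z,P.min(0).round(1),P.max(0).round(1))
print(nose_length if 'nose_length' in dir() else '')
t=np.array([.542,-.2745,.360]); print((M.T@(t-s['tool_pos'])/.5).round(4))
E
```

```text
t 4.65 pos [0.489  0.2928 0.3595] q7 -0.296 F [ 1.03  0.23 -3.45] M [-0.027  0.058 -0.001] open 0.467 yaw(y) 15.6 tilt 0.13
-0.003 0.168 [204.8 198.8] [297.2 283. ]
-0.003 0.2 [212.3 185.1] [290.1 257.5]
0 0.168 [204.6 193.8] [297.4 278.9]
0 0.2 [212.2 180.8] [290.3 253.9]
0.003 0.168 [204.3 188.8] [297.7 274.7]
0.003 0.2 [212.  176.6] [290.4 250.3]
0.166
[-1.121e+00 -2.040e-01  2.000e-04]
```

View pics/w2.png

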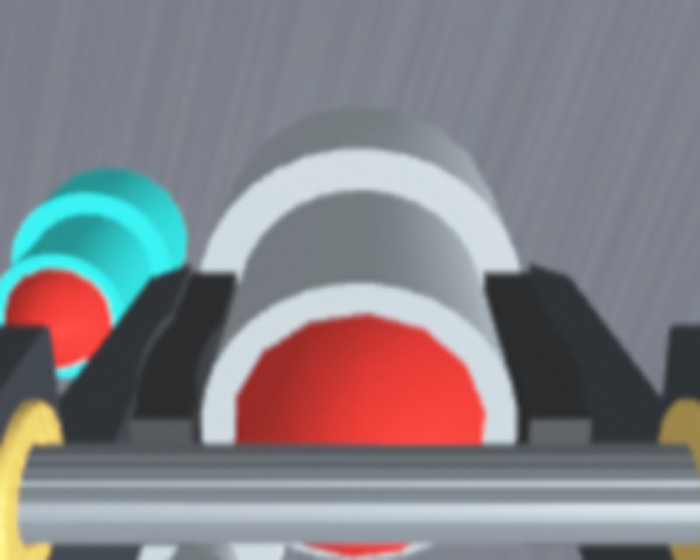

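The wrist view shows the finial upright between the pads, with its axis on the tool axis to within about 1 mm. The skirt's top edge is at row 192 and its centre at column 253.

>>> {"fn": "play_rows", "kwargs": {"rows": [[[-0.03, -0.005, 0, 0, 0, 0.03], [-0.09, -0.015, 0, 0, 0, 0.1], [-0.16, -0.025, 0, 0, 0, 0.2], [-0.23, -0.036, 0, 0, 0, 0.32], [-0.3, -0.047, 0, 0, 0, 0.45], [-0.37, -0.058, 0, 0, 0, 0.58], [-0.44, -0.069, 0, 0, 0, 0.72], [-0.51, -0.08, 0, 0, 0, 0.84], [-0.57, -0.09, 0, 0, 0, 0.93], [-0.62, -0.097, 0, 0, 0, 0.98], [-0.65, -0.102, 0, 0, 0, 1.0], [-0.65, -0.102, 0, 0, 0, 1.0]]]}}

```text
clock: 5.7
tool_pos: [0.5273, -0.0396, 0.3598]
eef_rot: [0.785, 0.619, -0.002, 0.001]
contact_force: [0.3, 0.0, -3.4]
opening: 0.47
finger_force: 30.0
```

```bash
python3 - <<'E'
from h import *
s,M=pre(); 
t=np.array([.542,-.2745,.360])-.095*M[:,0]; t[2]=.36; print(t,(M.T@(t-s['tool_pos'])/.5).round(4))
E
```

```text
t 5.70 pos [ 0.5273 -0.0396  0.3598] q7 -0.119 F [ 0.27  0.02 -3.44] M [-0.102  0.083 -0.034] open 0.470 yaw(y) -13.5 tilt 0.25
[ 0.51977873 -0.36686367  0.36      ] [-0.6399  0.1384  0.0023]
```

>>> {"fn": "play_rows", "kwargs": {"rows": [[[-0.03, 0.006, 0, 0, 0, 0], [-0.09, 0.02, 0, 0, 0, 0], [-0.16, 0.035, 0, 0, 0, 0], [-0.23, 0.05, 0, 0, 0, 0], [-0.3, 0.065, 0, 0, 0, 0], [-0.37, 0.08, 0, 0, 0, 0], [-0.44, 0.095, 0, 0, 0, 0], [-0.51, 0.11, 0, 0, 0, 0], [-0.57, 0.123, 0, 0, 0, 0], [-0.61, 0.132, 0, 0, 0, 0], [-0.64, 0.138, 0, 0, 0, 0], [-0.64, 0.138, 0, 0, 0, 0], [-0.64, 0.138, 0, 0, 0, 0], [-0.64, 0.138, 0, 0, 0, 0]]]}}

```text
clock: 6.87
tool_pos: [0.5235, -0.359, 0.3597]
eef_rot: [0.782, 0.623, 0.0, -0.002]
contact_force: [-0.0, 0.2, -3.1]
opening: 0.464
finger_force: 30.0
```

```bash
python3 - <<'E'
from h import *
from plant import *
s,M=pre(); w=snapshot('wrist'); np.savez('w3.npz',p=w['pixels'],K=w['camera_matrix'],M=w['mount'],t=s['tool_pos'],r=s['eef_rot'])
cv2.imwrite('pics/w3.png',cv2.resize(w['pixels'][0:260,110:400],None,fx=2.3,fy=2.3,interpolation=cv2.INTER_CUBIC))
W=np.eye(4);W[:3,:3]=M;W[:3,3]=s['tool_pos'];T=np.linalg.inv(W@np.array(w['mount']));K=np.array(w['camera_matrix'])
for z in(.1,.116,.125):print(z,proj(K,T,np.array([.542,-.2745,z])))
E
```

```text
t 6.87 pos [ 0.5235 -0.359   0.3597] q7 0.362 F [-0.02  0.25 -3.05] M [-0.087  0.086  0.027] open 0.464 yaw(y) -12.9 tilt 0.19
0.1 [250.78360043  98.00242535]
0.116 [250.6260824   96.68688094]
0.125 [250.527009   95.8594489]
```

View pics/w3.png

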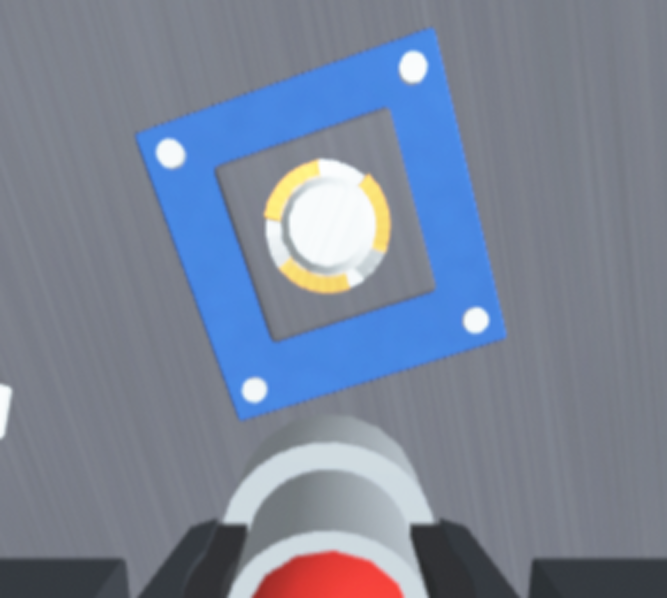

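The wrist view shows the post from above. The shoulder corners are at crop (215,165), (388,107), (436,290) and (272,341), and the thread ring is centred near (328,226).

```bash
python3 - <<'E'
from h import *
w=np.load('w3.npz');W=np.eye(4);W[:3,:3]=R.from_quat(w['r']).as_matrix();W[:3,3]=w['t'];T=np.linalg.inv(W@w['M']);K=w['K']
c=lambda x,y:(x/2.3+110,y/2.3)
P=np.array([onz(K,T,c(*p),.1) for p in[(215,165),(388,107),(436,290),(272,341)]])
print(P.round(4),P.mean(0),[np.linalg.norm(P[i]-P[i-1]).round(4) for i in range(4)],np.linalg.norm(P[0]-P[2]))
B=np.array([onz(K,T,c(*p),.014) for p in[(171,153),(413,67),(476,320),(254,390)]])
print('bolts',B.mean(0),[np.linalg.norm(B[i]-B[i-1]).round(4) for i in range(4)])
C=np.array([onz(K,T,c(*p),.01) for p in[(136,133),(433,28),(506,337),(241,420)]])
print('plate',C.mean(0),[np.linalg.norm(C[i]-C[i-1]).round(4) for i in range(4)])
im=w['p'];h=cv2.cvtColor(im,cv2.COLOR_BGR2HSV)
y=((h[...,0]>12)&(h[...,0]<35)&(h[...,1]>70)).astype(np.uint8); y[140:]=0;y[:,:210]=0;y[:,300:]=0
wht=((h[...,2]>200)&(h[...,1]<40)).astype(np.uint8); wht[140:]=0;wht[:60]=0;wht[:,:215]=0;wht[:,290:]=0
pts=cv2.findNonZero(((y|wht)>0).astype(np.uint8)); (e,ax,an)=cv2.fitEllipse(cv2.convexHull(pts)); print('ring',e,ax,onz(K,T,e,.115))
n,l,st,cen=cv2.connectedComponentsWithStats(wht)
print([b for b in blobs(wht,20)])
ctr=onz(K,T,e,.115)
ys,xs=np.nonzero(y)
Q=np.array([onz(K,T,(a,b),.114) for a,b in zip(xs,ys)])-P.mean(0)
ang=np.degrees(np.arctan2(Q[:,1],Q[:,0]))%360; print(np.histogram(ang,bins=36,range=(0,360))[0], np.hypot(Q[:,0],Q[:,1]).max())
E
```

```text
[[ 0.5087 -0.246   0.1   ]
 [ 0.5726 -0.2415  0.1   ]
 [ 0.578  -0.3063  0.1   ]
 [ 0.5131 -0.311   0.1   ]] [ 0.54309928 -0.27618717  0.1       ] [np.float64(0.0652), np.float64(0.0641), np.float64(0.065), np.float64(0.065)] 0.09187563501136284
bolts [ 0.54330385 -0.27622408  0.014     ] [np.float64(0.1215), np.float64(0.121), np.float64(0.1217), np.float64(0.1218)]
plate [ 0.54356514 -0.27626522  0.01      ] [np.float64(0.15), np.float64(0.1485), np.float64(0.1492), np.float64(0.1486)]
ring (251.9405975341797, 97.78266906738281) (54.58729553222656, 58.0609245300293) [ 0.54283445 -0.2754616   0.115     ]
[(1501, [255.26, 96.3], [235, 69, 42, 56]), (131, [229.94, 105.01], [226, 95, 11, 21])]
[28 29 31 30  0  0  0  0  7 29 30 30 33 34 33 29  0  0  0  0 15 30 31 30
 29 32 31 22  0  0  0  0 13 28 28 30] 0.022532828932982713
```

```bash
python3 - <<'E'
from h import *
s,M=pre(); 
t=np.array([.5429,-.2763,.345]); print((M.T@(t-s['tool_pos'])/.5).round(4))
E
```

```text
t 6.92 pos [ 0.5237 -0.3588  0.36  ] q7 0.362 F [ 0.72 -0.3  -3.  ] M [-0.017  0.139  0.007] open 0.471 yaw(y) -12.9 tilt 0.16
[0.1693 0.0008 0.0305]
```

>>> {"fn": "play_rows", "kwargs": {"rows": [[[0.02, 0, 0, 0, 0, 0], [0.06, 0, 0, 0, 0, 0], [0.1, 0, 0.005, 0, 0, 0], [0.14, 0, 0.015, 0, 0, 0], [0.16, 0, 0.025, 0, 0, 0], [0.169, 0, 0.03, 0, 0, 0], [0.169, 0, 0.03, 0, 0, 0], [0.169, 0, 0.03, 0, 0, 0], [0.169, 0, 0.03, 0, 0, 0], [0.169, 0, 0.03, 0, 0, 0]]]}}

```text
clock: 7.75
tool_pos: [0.5418, -0.2802, 0.346]
eef_rot: [0.783, 0.622, -0.0, 0.001]
contact_force: [-0.2, -1.0, -4.1]
opening: 0.468
finger_force: 30.0
```

```bash
python3 - <<'E'
from h import *
s,M=pre(); print(s['q'])
t=np.array([.5429,-.2763,.319]); print((M.T@(t-s['tool_pos'])/.5).round(4), R.from_matrix(M.T@np.diag([1,1,1])).as_rotvec())
E
```

```text
t 7.75 pos [ 0.5418 -0.2802  0.346 ] q7 0.245 F [-0.22 -0.98 -4.08] M [-0.055  0.056 -0.004] open 0.468 yaw(y) -13.1 tilt 0.07
[ 0.3570908   0.7405134   0.07892718  1.67963165 -0.07883138  0.72377972
  0.24525685]
[0.0082 0.0004 0.0539] [-2.46000891e+00 -1.95209133e+00  8.95514104e-04]
```

>>> {"fn": "play_rows", "kwargs": {"rows": [[[0.004, 0, 0.01, 0, 0, 0], [0.006, 0, 0.02, 0, 0, 0], [0.006, 0, 0.028, 0, 0, 0], [0.006, 0, 0.028, 0, 0, 0], [0.006, 0, 0.028, 0, 0, 0], [0.006, 0, 0.028, 0, 0, 0]]]}}

```text
clock: 8.25
tool_pos: [0.5429, -0.2759, 0.3316]
eef_rot: [0.783, 0.622, -0.0, -0.0]
contact_force: [-0.7, 0.5, -3.2]
opening: 0.468
finger_force: 30.0
```

```bash
python3 - <<'E'
from h import *
s,M=pre()
t=np.array([.5429,-.2763,.319]); print((M.T@(t-s['tool_pos'])/.5).round(4))
E
```

```text
t 8.25 pos [ 0.5429 -0.2759  0.3316] q7 0.242 F [-0.73  0.54 -3.16] M [-0.075  0.102  0.058] open 0.468 yaw(y) -13.0 tilt 0.00
[-0.0008  0.0001  0.0252]
```

>>> {"fn": "play_rows", "kwargs": {"rows": [[[0, 0, 0.005, 0, 0, 0], [0, 0, 0.01, 0, 0, 0], [0, 0, 0.015, 0, 0, 0], [0, 0, 0.02, 0, 0, 0], [0, 0, 0.024, 0, 0, 0], [0, 0, 0.024, 0, 0, 0], [0, 0, 0.024, 0, 0, 0]]]}}

```text
clock: 8.83
tool_pos: [0.5429, -0.2758, 0.3195]
eef_rot: [0.783, 0.622, -0.0, -0.0]
contact_force: [-0.7, 0.8, -3.5]
opening: 0.468
finger_force: 30.0
```

>>> {"fn": "play_rows", "kwargs": {"rows": [[[0, 0, 0.001, 0, 0, 0], [0, 0, 0.002, 0, 0, 0], [0, 0, 0.003, 0, 0, 0], [0, 0, 0.004, 0, 0, 0], [0, 0, 0.004, 0, 0, 0]]]}}

```text
clock: 9.25
tool_pos: [0.5429, -0.2759, 0.3177]
eef_rot: [0.783, 0.622, -0.0, 0.0]
contact_force: [0.2, -0.3, -3.5]
opening: 0.466
finger_force: 30.0
```

```bash
python3 - <<'E'
from h import *
s,M=pre()
t=np.array([.5429,-.2763,.319]); print((M.T@(t-s['tool_pos'])/.5).round(4))
E
```

```text
t 9.25 pos [ 0.5429 -0.2759  0.3177] q7 0.243 F [ 0.15 -0.32 -3.54] M [-0.206  0.106 -0.033] open 0.466 yaw(y) -13.0 tilt 0.02
[-0.0007  0.0001 -0.0027]
```

>>> {"fn": "play_rows", "kwargs": {"rows": [[[0, 0, 0.001, 0, 0, 0], [0, 0, 0.002, 0, 0, 0], [0, 0, 0.003, 0, 0, 0], [0, 0, 0.004, 0, 0, 0], [0, 0, 0.004, 0, 0, 0]]]}}

```text
clock: 9.67
tool_pos: [0.5429, -0.2759, 0.3156]
eef_rot: [0.783, 0.622, -0.0, -0.0]
contact_force: [-0.3, -0.6, -4.2]
opening: 0.465
finger_force: 30.0
```

>>> {"fn": "play_rows", "kwargs": {"rows": [[[0, 0, 0.001, 0, 0, 0], [0, 0, 0.002, 0, 0, 0], [0, 0, 0.003, 0, 0, 0], [0, 0, 0.003, 0, 0, 0]]]}}

```text
clock: 10.0
tool_pos: [0.5429, -0.2758, 0.3142]
eef_rot: [0.783, 0.622, 0.0, 0.0]
contact_force: [-1.5, -1.0, -3.3]
opening: 0.471
finger_force: 30.0
```

>>> {"fn": "play_rows", "kwargs": {"rows": [[[0, 0, 0.001, 0, 0, 0], [0, 0, 0.002, 0, 0, 0], [0, 0, 0.003, 0, 0, 0], [0, 0, 0.003, 0, 0, 0]]]}}

```text
clock: 10.33
tool_pos: [0.543, -0.2757, 0.3136]
eef_rot: [0.783, 0.623, 0.0, 0.0]
contact_force: [-1.4, 0.2, 6.0]
opening: 0.465
finger_force: 30.0
```

>>> {"fn": "play_rows", "kwargs": {"rows": [[[0, 0, 0.001, 0, 0, 0], [0, 0, 0.002, 0, 0, 0], [0, 0, 0.002, 0, 0, 0]]]}}

```text
clock: 10.58
tool_pos: [0.543, -0.2757, 0.3135]
eef_rot: [0.783, 0.622, 0.0, 0.0]
contact_force: [-2.8, 1.6, 11.8]
opening: 0.468
finger_force: 30.0
```

>>> {"fn": "play_rows", "kwargs": {"rows": [[[0, 0, -0.002, 0, 0, 0], [0, 0, -0.002, 0, 0, -0.05], [0, 0, -0.002, 0, 0, -0.1], [0, 0, -0.002, 0, 0, -0.15], [0, 0, -0.002, 0, 0, -0.2], [0, 0, -0.002, 0, 0, -0.25], [0, 0, -0.002, 0, 0, -0.3], [0, 0, -0.002, 0, 0, -0.3]]]}}

```text
clock: 11.25
tool_pos: [0.5425, -0.276, 0.314]
eef_rot: [0.734, 0.68, -0.0, -0.0]
contact_force: [-3.0, 1.6, 11.7]
opening: 0.472
finger_force: 30.0
```

```bash
python3 - <<'E'
from h import *
s,M=pre()
E
```

```text
t 11.25 pos [ 0.5425 -0.276   0.314 ] q7 0.349 F [-2.95  1.6  11.72] M [ 0.083  1.122 -0.011] open 0.472 yaw(y) -4.4 tilt 0.01
```

>>> {"fn": "play_rows", "kwargs": {"rows": [[[0, 0, -0.001, 0, 0, -0.05], [0, 0, -0.001, 0, 0, -0.1], [0, 0, -0.001, 0, 0, -0.15], [0, 0, -0.002, 0, 0, -0.2], [0, 0, -0.002, 0, 0, -0.25], [0, 0, -0.002, 0, 0, -0.3], [0, 0, -0.002, 0, 0, -0.3]]]}}

```text
clock: 11.83
tool_pos: [0.5426, -0.2762, 0.3147]
eef_rot: [0.68, 0.733, -0.0, 0.0]
contact_force: [-3.2, 0.3, 7.5]
opening: 0.471
finger_force: 30.0
```

>>> {"fn": "play_rows", "kwargs": {"rows": [[[0, 0, 0, 0, 0, -0.04], [0, 0, 0, 0, 0, -0.08], [0, 0, 0, 0, 0, -0.12], [0, 0, 0, 0, 0, -0.16], [0, 0, 0, 0, 0, -0.2], [0, 0, 0, 0, 0, -0.2]]]}}

```text
clock: 12.33
tool_pos: [0.5433, -0.2758, 0.3146]
eef_rot: [0.643, 0.766, 0.0, 0.001]
contact_force: [-0.8, 1.0, 5.4]
opening: 0.467
finger_force: 30.0
```

```bash
python3 - <<'E'
from h import *
s,M=pre()
E
```

```text
t 12.33 pos [ 0.5433 -0.2758  0.3146] q7 0.525 F [-0.83  1.    5.45] M [-0.039  0.489  0.085] open 0.467 yaw(y) 10.0 tilt 0.09
```

>>> {"fn": "play_rows", "kwargs": {"rows": [[[0, 0, 0, 0, 0, -0.04], [0, 0, 0, 0, 0, -0.08], [0, 0, 0, 0, 0, -0.12], [0, 0, 0, 0, 0, -0.12]]]}}

```text
clock: 12.67
tool_pos: [0.5433, -0.2757, 0.3144]
eef_rot: [0.62, 0.785, 0.0, 0.001]
contact_force: [-1.1, -0.7, 5.0]
opening: 0.471
finger_force: 30.0
```

>>> {"fn": "play_rows", "kwargs": {"rows": [[[0, 0, 0, 0, 0, -0.04], [0, 0, 0, 0, 0, -0.08], [0, 0, 0, 0, 0, -0.12], [0, 0, 0, 0, 0, -0.12]]]}}

```text
clock: 13.0
tool_pos: [0.5432, -0.2758, 0.3145]
eef_rot: [0.596, 0.803, 0.0, 0.001]
contact_force: [-1.6, -0.3, 4.8]
opening: 0.467
finger_force: 30.0
```

```bash
python3 - <<'E'
from h import *
s,M=pre()
E
```

```text
t 13.00 pos [ 0.5432 -0.2758  0.3145] q7 0.610 F [-1.61 -0.27  4.8 ] M [ 0.027  0.463 -0.109] open 0.467 yaw(y) 16.8 tilt 0.08
```

>>> {"fn": "play_rows", "kwargs": {"rows": [[[0, 0, 0, 0, 0, -0.04], [0, 0, 0, 0, 0, -0.08], [0, 0, 0, 0, 0, -0.12], [0, 0, 0, 0, 0, -0.12]]]}}

```text
clock: 13.33
tool_pos: [0.5428, -0.2759, 0.3134]
eef_rot: [0.571, 0.821, -0.0, -0.0]
contact_force: [-0.5, -0.7, -3.5]
opening: 0.467
finger_force: 30.0
```

>>> {"fn": "play_rows", "kwargs": {"rows": [[[0, 0, 0, 0, 0, -0.04], [0, 0, 0, 0, 0, -0.08], [0, 0, 0, 0, 0, -0.12], [0, 0, 0, 0, 0, -0.12]]]}}

```text
clock: 13.67
tool_pos: [0.5427, -0.2756, 0.3132]
eef_rot: [0.546, 0.837, 0.0, -0.001]
contact_force: [-0.1, -1.1, -3.7]
opening: 0.469
finger_force: 30.0
```

```bash
python3 - <<'E'
from h import *
s,M=pre()
from plant import *
w=snapshot('wrist')
cv2.imwrite('pics/w4.png',cv2.resize(w['pixels'][130:310,150:350],None,fx=3.0,fy=3.0,interpolation=cv2.INTER_CUBIC))
E
```

```text
t 13.67 pos [ 0.5427 -0.2756  0.3132] q7 0.695 F [-0.14 -1.09 -3.75] M [-0.207  0.083  0.007] open 0.469 yaw(y) 23.7 tilt 0.07
```

View pics/w4.png

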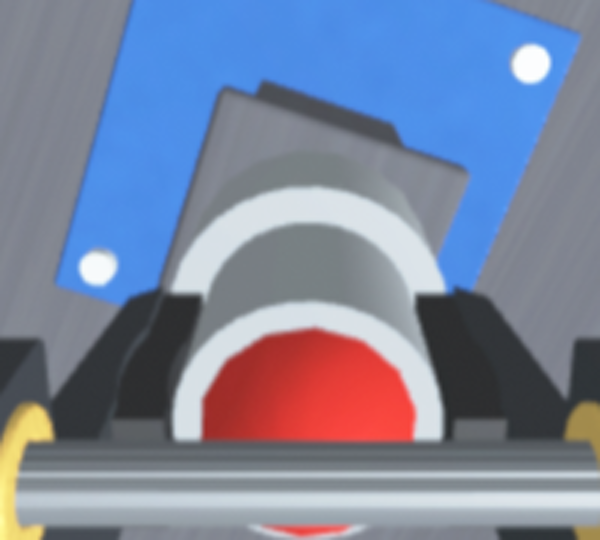

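The wrist view shows the finial still upright over the shoulder. Contact was lost near yaw 18–20, so it has come off the thread's end. I'll lower gently.

>>> {"fn": "play_rows", "kwargs": {"rows": [[[0, 0, 0.001, 0, 0, 0], [0, 0, 0.002, 0, 0, 0], [0, 0, 0.003, 0, 0, 0], [0, 0, 0.004, 0, 0, 0], [0, 0, 0.004, 0, 0, 0]]]}}

```text
clock: 14.13
tool_pos: [0.5429, -0.2759, 0.3116]
eef_rot: [0.547, 0.837, -0.0, 0.0]
contact_force: [-0.4, -1.2, -3.7]
opening: 0.468
finger_force: 30.0
```

>>> {"fn": "play_rows", "kwargs": {"rows": [[[0, 0, 0.001, 0, 0, 0], [0, 0, 0.002, 0, 0, 0], [0, 0, 0.003, 0, 0, 0], [0, 0, 0.003, 0, 0, 0]]]}}

```text
clock: 14.47
tool_pos: [0.543, -0.2756, 0.31]
eef_rot: [0.547, 0.837, 0.0, -0.0]
contact_force: [-1.0, 0.1, -4.1]
opening: 0.468
finger_force: 30.0
```

>>> {"fn": "play_rows", "kwargs": {"rows": [[[0, 0, 0.001, 0, 0, 0], [0, 0, 0.002, 0, 0, 0], [0, 0, 0.003, 0, 0, 0], [0, 0, 0.003, 0, 0, 0]]]}}

```text
clock: 14.8
tool_pos: [0.5431, -0.2755, 0.3086]
eef_rot: [0.547, 0.837, 0.0, -0.0]
contact_force: [0.5, -0.8, -3.6]
opening: 0.467
finger_force: 30.0
```

>>> {"fn": "play_rows", "kwargs": {"rows": [[[0, 0, 0.001, 0, 0, 0], [0, 0, 0.002, 0, 0, 0], [0, 0, 0.003, 0, 0, 0], [0, 0, 0.003, 0, 0, 0]]]}}

```text
clock: 15.13
tool_pos: [0.5429, -0.2757, 0.3071]
eef_rot: [0.547, 0.837, 0.0, -0.0]
contact_force: [-0.1, 0.2, -3.7]
opening: 0.466
finger_force: 30.0
```

>>> {"fn": "play_rows", "kwargs": {"rows": [[[0, 0, 0.001, 0, 0, 0], [0, 0, 0.002, 0, 0, 0], [0, 0, 0.003, 0, 0, 0], [0, 0, 0.003, 0, 0, 0]]]}}

```text
clock: 15.47
tool_pos: [0.5429, -0.2756, 0.3065]
eef_rot: [0.547, 0.837, 0.0, 0.0]
contact_force: [-2.6, 1.1, 4.2]
opening: 0.471
finger_force: 30.0
```

>>> {"fn": "play_rows", "kwargs": {"rows": [[[0, 0, 0.001, 0, 0, 0], [0, 0, 0.002, 0, 0, 0], [0, 0, 0.002, 0, 0, 0]]]}}

```text
clock: 15.72
tool_pos: [0.5429, -0.2756, 0.3063]
eef_rot: [0.547, 0.837, 0.0, 0.0]
contact_force: [-2.7, 2.8, 10.7]
opening: 0.469
finger_force: 30.0
```

```bash
python3 - <<'E'
from h import *
s,M=pre()
E
```

```text
t 15.72 pos [ 0.5429 -0.2756  0.3063] q7 0.692 F [-2.71  2.8  10.67] M [ 0.364  0.833 -0.086] open 0.469 yaw(y) 23.7 tilt 0.04
```

>>> {"fn": "play_rows", "kwargs": {"rows": [[[0, 0, 0, 0, 0, 0.05], [0, 0, 0, 0, 0, 0.1], [0, 0, 0, 0, 0, 0.15], [0, 0, 0, 0, 0, 0.2], [0, 0, 0, 0, 0, 0.25], [0, 0, 0, 0, 0, 0.3], [0, 0, 0, 0, 0, 0.3]]]}}

```text
clock: 16.3
tool_pos: [0.5431, -0.2769, 0.3063]
eef_rot: [0.609, 0.793, -0.001, 0.002]
contact_force: [-1.2, -1.7, 7.4]
opening: 0.466
finger_force: 30.0
```

```bash
python3 - <<'E'
from h import *
s,M=pre()
E
```

```text
t 16.30 pos [ 0.5431 -0.2769  0.3063] q7 0.586 F [-1.21 -1.68  7.4 ] M [-0.364  0.606 -0.007] open 0.466 yaw(y) 15.0 tilt 0.19
```

>>> {"fn": "play_rows", "kwargs": {"rows": [[[0, 0, 0, 0, 0, 0.04], [0, 0, 0, 0, 0, 0.08], [0, 0, 0, 0, 0, 0.12], [0, 0, 0, 0, 0, 0.16], [0, 0, 0, 0, 0, 0.2], [0, 0, 0, 0, 0, 0.2]]]}}

```text
clock: 16.8
tool_pos: [0.5425, -0.278, 0.3062]
eef_rot: [0.648, 0.762, -0.001, 0.002]
contact_force: [-2.9, -2.8, 6.6]
opening: 0.47
finger_force: 30.0
```

```bash
python3 - <<'E'
from h import *
s,M=pre()
t=np.array([.5429,-.2758,.306]); print((M.T@(t-s['tool_pos'])/.5).round(4))
E
```

```text
t 16.80 pos [ 0.5425 -0.278   0.3062] q7 0.516 F [-2.92 -2.81  6.63] M [-0.796  0.864  0.072] open 0.470 yaw(y) 9.2 tilt 0.25
[0.0042 0.0015 0.0003]
```

>>> {"fn": "play_rows", "kwargs": {"rows": [[[0, 0, 0, 0, 0, -0.05], [0, 0, 0, 0, 0, -0.1], [-0.001, 0, 0, 0, 0, -0.15], [-0.002, -0.001, 0, 0, 0, -0.2], [-0.003, -0.0015, 0, 0, 0, -0.25], [-0.003, -0.0015, 0, 0, 0, -0.3], [-0.003, -0.0015, 0, 0, 0, -0.3], [-0.003, -0.0015, 0, 0, 0, -0.3]]]}}

```text
clock: 17.47
tool_pos: [0.543, -0.2775, 0.3062]
eef_rot: [0.588, 0.809, 0.0, 0.001]
contact_force: [-1.6, 1.0, 6.4]
opening: 0.468
finger_force: 30.0
```

```bash
python3 - <<'E'
from h import *
s,M=pre()
E
```

```text
t 17.47 pos [ 0.543  -0.2775  0.3062] q7 0.624 F [-1.58  1.    6.43] M [ 0.211  0.421 -0.045] open 0.468 yaw(y) 17.9 tilt 0.16
```

>>> {"fn": "play_rows", "kwargs": {"rows": [[[0, 0, -0.001, 0, 0, 0.04], [0, 0, -0.001, 0, 0, 0.08], [0, 0, -0.001, 0, 0, 0.12], [0, 0, -0.001, 0, 0, 0.16], [0, 0, -0.001, 0, 0, 0.2], [0, 0, -0.001, 0, 0, 0.24], [0, 0, -0.001, 0, 0, 0.28], [0, 0, -0.001, 0, 0, 0.28]]]}}

```text
clock: 18.13
tool_pos: [0.5422, -0.2791, 0.3062]
eef_rot: [0.644, 0.765, -0.001, 0.001]
contact_force: [-1.6, -2.7, 6.0]
opening: 0.469
finger_force: 30.0
```

```bash
python3 - <<'E'
from h import *
s,M=pre()
E
```

```text
t 18.13 pos [ 0.5422 -0.2791  0.3062] q7 0.525 F [-1.57 -2.73  5.97] M [-0.679  0.622  0.029] open 0.469 yaw(y) 9.8 tilt 0.20
```

>>> {"fn": "play_rows", "kwargs": {"rows": [[[0, 0, 0, 0, 0, 0], [0, 0, 0, 0, 0, 0], [0, 0, 0, 0, 0, 0], [0, 0, 0, 0, 0, 0], [0, 0, 0, 0, 0, 0]]]}}

```text
clock: 18.55
tool_pos: [0.5422, -0.2791, 0.3061]
eef_rot: [0.644, 0.765, -0.001, 0.001]
contact_force: [-1.8, -3.1, 6.7]
opening: 0.469
finger_force: 30.0
```

```bash
python3 - <<'E'
from h import *
s,M=pre()
E
```

```text
t 18.55 pos [ 0.5422 -0.2791  0.3061] q7 0.526 F [-1.84 -3.11  6.67] M [-0.65   0.629  0.036] open 0.469 yaw(y) 9.8 tilt 0.19
```

>>> {"fn": "play_rows", "kwargs": {"rows": [[[0.001, 0, -0.001, 0, 0, 0], [0.001, 0, -0.002, 0, 0, 0], [0.001, 0, -0.003, 0, 0, 0], [0.001, 0, -0.003, 0, 0, 0], [0.001, 0, -0.003, 0, 0, 0]]]}}

```text
clock: 18.97
tool_pos: [0.5424, -0.2767, 0.3064]
eef_rot: [0.643, 0.766, 0.0, -0.0]
contact_force: [-0.1, -1.7, 0.2]
opening: 0.464
finger_force: 30.0
```

```bash
python3 - <<'E'
from h import *
s,M=pre()
E
```

```text
t 18.97 pos [ 0.5424 -0.2767  0.3064] q7 0.525 F [-0.09 -1.75  0.22] M [-0.525  0.056 -0.035] open 0.464 yaw(y) 9.9 tilt 0.02
```

>>> {"fn": "play_rows", "kwargs": {"rows": [[[0, 0, 0, 0, 0, 0.04], [0, 0, 0, 0, 0, 0.08], [0, 0, 0, 0, 0, 0.12], [0, 0, 0, 0, 0, 0.16], [0, 0, 0, 0, 0, 0.2], [0, 0, 0, 0, 0, 0.2]]]}}

```text
clock: 19.47
tool_pos: [0.5423, -0.2763, 0.3063]
eef_rot: [0.681, 0.732, 0.0, -0.001]
contact_force: [0.4, 0.1, -3.9]
opening: 0.469
finger_force: 30.0
```

```bash
python3 - <<'E'
from h import *
s,M=pre()
E
```

```text
t 19.47 pos [ 0.5423 -0.2763  0.3063] q7 0.455 F [ 0.36  0.11 -3.94] M [ 0.067 -0.004  0.054] open 0.469 yaw(y) 4.1 tilt 0.07
```

>>> {"fn": "play_rows", "kwargs": {"rows": [[[0, 0, 0.0004, 0, 0, 0.04], [0, 0, 0.0008, 0, 0, 0.08], [0, 0, 0.0012, 0, 0, 0.12], [0, 0, 0.0016, 0, 0, 0.16], [0, 0, 0.002, 0, 0, 0.2], [0, 0, 0.002, 0, 0, 0.2]]]}}

```text
clock: 19.97
tool_pos: [0.5426, -0.2768, 0.3058]
eef_rot: [0.717, 0.697, 0.0, 0.0]
contact_force: [0.4, 1.1, -1.2]
opening: 0.47
finger_force: 30.0
```

```bash
python3 - <<'E'
from h import *
s,M=pre()
E
```

```text
t 19.97 pos [ 0.5426 -0.2768  0.3058] q7 0.385 F [ 0.43  1.12 -1.16] M [-0.038 -0.068  0.004] open 0.470 yaw(y) -1.6 tilt 0.04
```

>>> {"fn": "play_rows", "kwargs": {"rows": [[[0, 0, 0.0002, 0, 0, 0.05], [0, 0, 0.0004, 0, 0, 0.1], [0, 0, 0.0006, 0, 0, 0.15], [0, 0, 0.0008, 0, 0, 0.2], [0, 0, 0.001, 0, 0, 0.25], [0, 0, 0.0012, 0, 0, 0.3], [0, 0, 0.0012, 0, 0, 0.3]]]}}

```text
clock: 20.55
tool_pos: [0.5423, -0.277, 0.3051]
eef_rot: [0.767, 0.641, -0.0, 0.0]
contact_force: [0.4, -0.8, -1.5]
opening: 0.465
finger_force: 30.0
```

>>> {"fn": "play_rows", "kwargs": {"rows": [[[0, 0, 0.0002, 0, 0, 0.05], [0, 0, 0.0004, 0, 0, 0.1], [0, 0, 0.0006, 0, 0, 0.15], [0, 0, 0.0008, 0, 0, 0.2], [0, 0, 0.001, 0, 0, 0.25], [0, 0, 0.0012, 0, 0, 0.3], [0, 0, 0.0012, 0, 0, 0.3]]]}}

```text
clock: 21.13
tool_pos: [0.5424, -0.2769, 0.3046]
eef_rot: [0.813, 0.582, 0.0, 0.0]
contact_force: [1.0, 0.4, -0.5]
opening: 0.465
finger_force: 30.0
```

```bash
python3 - <<'E'
from h import *
s,M=pre()
E
```

```text
t 21.13 pos [ 0.5424 -0.2769  0.3046] q7 0.177 F [ 1.    0.36 -0.49] M [-0.201 -0.09  -0.045] open 0.465 yaw(y) -18.8 tilt 0.01
```

Descending properly. Continuing.

>>> {"fn": "play_rows", "kwargs": {"rows": [[[0, 0, 0.0002, 0, 0, 0.05], [0, 0, 0.0004, 0, 0, 0.1], [0, 0, 0.0006, 0, 0, 0.15], [0, 0, 0.0008, 0, 0, 0.2], [0, 0, 0.001, 0, 0, 0.25], [0, 0, 0.0012, 0, 0, 0.3], [0, 0, 0.0012, 0, 0, 0.3]]]}}

```text
clock: 21.72
tool_pos: [0.5425, -0.2769, 0.304]
eef_rot: [0.855, 0.519, 0.0, 0.0]
contact_force: [2.8, 0.6, 0.6]
opening: 0.468
finger_force: 30.0
```

>>> {"fn": "play_rows", "kwargs": {"rows": [[[0, 0, 0.0002, 0, 0, 0.05], [0, 0, 0.0004, 0, 0, 0.1], [0, 0, 0.0006, 0, 0, 0.15], [0, 0, 0.0008, 0, 0, 0.2], [0, 0, 0.001, 0, 0, 0.25], [0, 0, 0.0012, 0, 0, 0.3], [0, 0, 0.0012, 0, 0, 0.3]]]}}

```text
clock: 22.3
tool_pos: [0.5424, -0.2769, 0.3033]
eef_rot: [0.891, 0.454, -0.0, 0.0]
contact_force: [1.0, -0.8, 1.7]
opening: 0.47
finger_force: 30.0
```

```bash
python3 - <<'E'
from h import *
s,M=pre()
E
```

```text
t 22.30 pos [ 0.5424 -0.2769  0.3033] q7 -0.030 F [ 0.99 -0.83  1.69] M [-0.245 -0.084 -0.044] open 0.470 yaw(y) -36.0 tilt 0.01
```

>>> {"fn": "play_rows", "kwargs": {"rows": [[[0, 0, 0.0002, 0, 0, 0.04], [0, 0, 0.0004, 0, 0, 0.08], [0, 0, 0.0005, 0, 0, 0.12], [0, 0, 0.0006, 0, 0, 0.16], [0, 0, 0.0006, 0, 0, 0.16]]]}}

```text
clock: 22.72
tool_pos: [0.5424, -0.277, 0.303]
eef_rot: [0.909, 0.418, 0.0, 0.0]
contact_force: [1.7, -0.9, 2.9]
opening: 0.469
finger_force: 30.0
```

```bash
python3 - <<'E'
from h import *
s,M=pre()
E
```

```text
t 22.72 pos [ 0.5424 -0.277   0.303 ] q7 -0.085 F [ 1.74 -0.93  2.86] M [-0.401 -0.173 -0.016] open 0.469 yaw(y) -40.6 tilt 0.02
```

>>> {"fn": "play_rows", "kwargs": {"rows": [[[0, 0, 0.0001, 0, 0, 0.04], [0, 0, 0.0002, 0, 0, 0.08], [0, 0, 0.0003, 0, 0, 0.12], [0, 0, 0.0004, 0, 0, 0.16], [0, 0, 0.0004, 0, 0, 0.16]]]}}

```text
clock: 23.13
tool_pos: [0.5421, -0.2767, 0.3027]
eef_rot: [0.924, 0.381, -0.0, -0.0]
contact_force: [0.1, -0.4, 2.7]
opening: 0.473
finger_force: 30.0
```

```bash
python3 - <<'E'
from h import *
s,M=pre()
E
```

```text
t 23.13 pos [ 0.5421 -0.2767  0.3027] q7 -0.140 F [ 0.12 -0.44  2.74] M [-0.293 -0.03   0.01 ] open 0.473 yaw(y) -45.2 tilt 0.05
```

>>> {"fn": "play_rows", "kwargs": {"rows": [[[0, 0, 0.0001, 0, 0, 0.04], [0, 0, 0.0002, 0, 0, 0.08], [0, 0, 0.0003, 0, 0, 0.12], [0, 0, 0.0004, 0, 0, 0.16], [0, 0, 0.0004, 0, 0, 0.16]]]}}

```text
clock: 23.55
tool_pos: [0.5415, -0.2768, 0.3024]
eef_rot: [0.939, 0.344, -0.001, -0.001]
contact_force: [-2.5, -0.4, 3.5]
opening: 0.468
finger_force: 30.0
```

```bash
python3 - <<'E'
from h import *
s,M=pre()
E
```

```text
t 23.55 pos [ 0.5415 -0.2768  0.3024] q7 -0.195 F [-2.47 -0.38  3.51] M [-0.077  0.802  0.041] open 0.468 yaw(y) -49.8 tilt 0.15
```

>>> {"fn": "play_rows", "kwargs": {"rows": [[[0, 0, 0, 0, 0, 0.04], [0, 0, 0.0001, 0, 0, 0.08], [0, 0, 0.0001, 0, 0, 0.1], [0, 0, 0.0001, 0, 0, 0.1]]]}}

```text
clock: 23.88
tool_pos: [0.5414, -0.2768, 0.3023]
eef_rot: [0.947, 0.321, -0.001, -0.001]
contact_force: [-4.7, -0.4, 4.0]
opening: 0.467
finger_force: 30.0
```

```bash
python3 - <<'E'
from h import *
s,M=pre()
E
```

```text
t 23.88 pos [ 0.5414 -0.2768  0.3023] q7 -0.229 F [-4.7  -0.37  3.99] M [0.014 1.245 0.456] open 0.467 yaw(y) -52.6 tilt 0.17
```

>>> {"fn": "play_rows", "kwargs": {"rows": [[[0, 0, 0, 0, 0, -0.06], [0, 0, -0.001, 0, 0, -0.1], [0, 0, -0.002, 0, 0, -0.1], [0, 0, -0.0025, 0, 0, -0.1], [0, 0, -0.0025, 0, 0, -0.1]]]}}

```text
clock: 24.3
tool_pos: [0.5418, -0.2766, 0.3028]
eef_rot: [0.939, 0.344, -0.001, -0.001]
contact_force: [-2.8, -0.8, -5.6]
opening: 0.468
finger_force: 30.0
```

```bash
python3 - <<'E'
from h import *
s,M=pre()
E
```

```text
t 24.30 pos [ 0.5418 -0.2766  0.3028] q7 -0.195 F [-2.85 -0.76 -5.63] M [-0.249  0.979  0.043] open 0.468 yaw(y) -49.7 tilt 0.14
```

>>> {"fn": "play_rows", "kwargs": {"rows": [[[0, 0, 0.0008, 0, 0, 0], [0, 0, 0.0008, 0, 0, 0]]]}}

```text
clock: 24.47
tool_pos: [0.5419, -0.2766, 0.3028]
eef_rot: [0.939, 0.345, -0.001, -0.001]
contact_force: [-3.7, -0.3, -4.3]
opening: 0.47
finger_force: 30.0
```

>>> {"fn": "play_rows", "kwargs": {"rows": [[[0, 0, 0, 0, 0, 0], [0, 0, 0, 0, 0, 0], [0, 0, 0, 0, 0, 0], [0, 0, 0, 0, 0, 0], [0, 0, 0, 0, 0, 0], [0, 0, 0, 0, 0, 0], [0, 0, 0, 0, 0, 0]]], "claw": 0}}

```text
clock: 25.05
tool_pos: [0.5425, -0.2769, 0.3036]
eef_rot: [0.939, 0.345, 0.0, 0.0]
contact_force: [-0.3, -0.5, -0.5]
opening: 0.974
finger_force: 0.0
```

>>> {"fn": "play_rows", "kwargs": {"rows": [[[0, 0, -0.01, 0, 0, 0], [0, 0, -0.03, 0, 0, 0], [0, 0, -0.06, 0, 0, 0], [0, 0, -0.1, 0, 0, 0], [0, 0, -0.15, 0, 0, 0], [0, 0, -0.2, 0, 0, 0], [0, 0, -0.2, 0, 0, 0], [0, 0, -0.2, 0, 0, 0]]]}}

```text
clock: 25.72
tool_pos: [0.5426, -0.2772, 0.4057]
eef_rot: [0.939, 0.345, 0.002, 0.002]
contact_force: [-0.5, -0.2, 0.1]
opening: 1.0
finger_force: 0.0
```

```bash
python3 - <<'E'
from h import *
from plant import *
s,M=pre(); a=snapshot('scene'); b=snapshot('side')
d=np.load('s0.npz')
x=a['pixels'][130:230,120:240];y=b['pixels'][200:310,280:390]
cv2.imwrite('pics/end.png',np.hstack([cv2.resize(x,(400,400),interpolation=2),cv2.resize(y,(400,400),interpolation=2)]))
r=[]
for im in(a,b):
    h=cv2.cvtColor(im['pixels'],cv2.COLOR_BGR2HSV)
    r.append([q for q in blobs(((h[...,0]<10)|(h[...,0]>170))&(h[...,1]>120)&(h[...,2]>70),15)])
print(r)
E
```

```text
t 25.72 pos [ 0.5426 -0.2772  0.4057] q7 -0.234 F [-0.54 -0.24  0.09] M [-0.011  0.114  0.02 ] open 1.000 yaw(y) -49.7 tilt 0.25
[[(64, [166.14, 150.72], [162, 147, 10, 8]), (61, [328.51, 201.15], [324, 197, 10, 9]), (82, [309.01, 224.0], [304, 219, 11, 10]), (66, [377.21, 255.06], [373, 251, 9, 9])], [(23, [194.65, 155.65], [192, 154, 7, 4]), (39, [223.41, 178.54], [220, 176, 8, 6]), (37, [192.95, 185.43], [190, 183, 7, 6]), (112, [341.29, 214.71], [335, 210, 13, 10])]]
```

View pics/end.png

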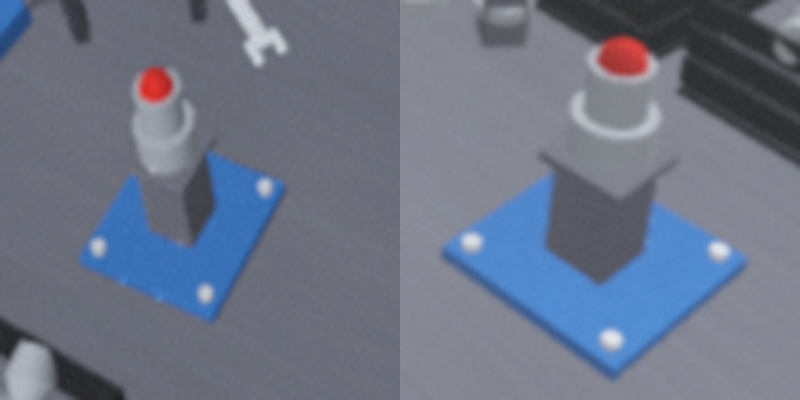

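The final picture shows the finial upright and seated on the shoulder, with the gripper clear of it.

```bash
python3 - <<'E'
from plant import *
print(finish_job())
E
```

```text
the job is handed in; nothing more can be done
None
```

The finial is screwed home on the spigot, standing upright and let go at 25.7 s, and the job is handed in; the hand-in returned no verdict, but my readings put its underside about 2 mm above the shoulder.

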